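# Centre the folding shelf's stay slide in its free play and lock it

### The arm

A 7-joint arm with a two-finger parallel gripper is mounted at the origin on the work surface. World frame = base frame: x ahead of the robot, y to its left, z up, the work surface at z = 0. Lengths are in mm, angles in degrees, forces in N, time in s.
With the tool pointing down it reaches from about 400 to 875 mm from the base axis. Payload 4.4 kg.
Tool frame: the origin (TCP) lies at the very end of the fingers, on their centre line; the grasp point (between the pads) lies 19 mm behind it; z points along the fingers, y is the line along which they close (so a half turn about z gives the same grasp; the last joint's range is limited). The gripper opens to 85 mm and grips with 20 to 120 N. Pads are 22 mm wide; open, the fingers measure 114 mm over their backs; the gripper's body (76 mm by 85 mm) begins 54 mm behind the grasp point. The pads swing forward as they close: fully open they stand 13 mm farther back than shut.
Start: joints at [63.896, 36.005, 2.206, 86.941, -1.547, 57.084, -1.146], TCP at [247.03, -601.244, 231.313] pointing down, gripper open.
Joint ranges: [-175.42, 175.42], [-21.48, 121.26], [-71.46, 75.88], [10.55, 141.38], [-63.04, 243.04], [13.31, 113.54], [-168.57, 168.57]. Speed limits (degrees/s): [147.25, 147.25, 180, 180, 180, 180, 180].

### API

Orientations are given as a 3x3 rotation matrix whose columns are the frame's x, y, z axes.
In Python, from bench import env gives the robot as it stands. The module is installed in compiled form; this text tells all that it offers.
- The arm moves only by the tool step_arm, never from a script. Its argument "deltas" is a list of rows, each an object with "fingers": the gripper command: -1 is shut, 1 is fully open, values between are in proportion; "dp": the shift along the world's x, y, z in mm, a list of three; "delta_rot": the turn, a rotation vector about the world's x, y, z in degrees, a list of three. In form: [{"fingers": fingers, "dp": [tx, ty, tz], "delta_rot": [ax, ay, az]}, ...]. A call has 1 to 10 rows; each row shifts and turns the commanded pose from where the row before left it; what a row does not reach is not made up. A row lasts 1/12 s, in which the tool goes at most 41.7 mm and 7.16 degrees, less where a joint would pass 70% of its speed; a pose out of reach is approached as far as the arm can. A call with a gripper value outside its range is refused whole. The fingers move at their own pace and stop on an object; the grip force is fixed at half the most. Time passes only in rows, so rows that do not move let the fingers close. It gives the time, the measured TCP pose, the force, the opening and the grip force at its end, in the units of the state.
- env.observe(): the state, without advancing time (a new reading comes with each control period).
- env.camera(name): name is "scene" or "top" or "wrist"; returns the picture (480x640x3 uint8, red, green, blue); there is no depth.
- env.get_calibration(name): a dict with "camera_matrix" (3x3 intrinsics, pixels), "view" (4x4, takes a point from world to camera coordinates); the wrist camera has in their place "tool_from_camera" (4x4, takes a point from camera to tool coordinates, whose origin is the TCP and whose axes are the flange's). Camera axes: x right, y up, looking along -z (the intrinsics and any distortion apply to the point x, -y, -z); pixel columns grow to the right and rows downward; lengths in mm; the calibration is good to about 2 mm. The wrist camera is an equidistant fisheye: a pixel r from the principal point sees the ray r / f radians off the axis. A picture is of the moment at which its call begins: read the wrist's pose just before it. get_calibration takes no time and is no camera call.
- env.job_done(): hands the job in; it is judged then, once.
The state is a dict: "time_s": time; "joint_pos": joint angles; "joint_velocities": joint speeds; "tau": joint torques, N m; "tool_pos": TCP position; "eef_rot": TCP orientation; "ft_force": force on the tool from outside, world axes, zero at the start; "ft_torque": the same for the moment, N m; "gripper_width": finger opening in mm; "gripper_force": force on a finger pad.
Only numpy, scipy, OpenCV 4.12 (cv2) and the standard library are available. Lean on these libraries where they do the work, as an engineer would, in place of code of your own. Each camera call takes 0.05 s, during which the arm holds its last target. There are 200 camera calls.

### The job

The folding shelf's stay slide has free play. Take it by the red knob and feel the play gently: first slide it toward the brass hinges until you feel it resist, then the other way until it resists. Then set it in the middle between the two, press the knob fully down so that its pin locks the slide there, and let go, leaving the other things on the sill and shelf alone.

Things in the scene. Friction and masses are not known exactly. Their poses are not given: they have to be found in the camera images.
- shelf: wooden folding shelf lying folded and fixed on the stone sill: board 240 x 340 x 18 mm, origin at the centre of its underside, z up. Two brass hinges and a dark batten (28 mm high) lie along its +y edge. On it an aluminium slide housing: x = -60 to 0 mm, 250 mm long in y, top 58 mm above the sill. The stay slide runs along the shelf's y axis
- slide: steel carriage plate riding on the housing, 50 x 60 x 8 mm, top 67.5 mm above the sill, red knob on its centre; origin at sill level under the knob's axis. Slides along the shelf's y with about 1.2 N friction, stays where it is left. A hidden dog under it runs between two firm stops. Touching a stop with over 1 N counts as felt; over 20 N on stops or pin is harm
- rail_mid (a point): middle of the housing's top (shelf x = -30, y = 0 mm), marked by nothing. The free play is 32 to 48 mm long in all and its middle lies anywhere within 12 mm of this point along shelf y: the hinge-side stop is met with the knob 4 to 36 mm toward the hinges from here, the other 4 to 36 mm away from them. Neither can be seen
- knob_top (a point): centre of the top of the red knob: an upright cylinder 24 mm in diameter, 36 mm tall (84 to 120 mm above the sill when up) on a thin stem. Grip it by its sides from above, high up, as it goes down 14 mm when pressed
- knob (a joint): how far the knob is pressed: 0 = up, 0.014 m = fully down. Takes about 4 N (friction), stays where it is left. Its pin enters the lock slot, which is in the middle of the free play, only if the slide is within about 2 mm of that middle; elsewhere it strikes solid metal after about 5 mm. Locked beyond 0.012 m
- coaster: bystander: stainless coaster, 90 mm in diameter, 5 mm thick, lying on the shelf; origin under its centre
- dreidel: bystander: blue ceramic dreidel lying on its side on the shelf, body 28 mm, about 62 mm long; origin under its body
- screwdriver: bystander: screwdriver 170 mm long lying on the shelf, robot side of the housing
- menorah: bystander: dark wooden menorah with nine steel cups, 320 mm wide, 180 mm high, standing on the sill on the robot's left; origin under its base
- jar: bystander: glass jar with cork top, 84 mm in diameter, 130 mm high; origin under its centre
- bowl: bystander: white ceramic bowl, 110 mm in diameter, 50 mm high; origin under its centre
- beaker: bystander: terracotta beaker, 72 mm in diameter, 90 mm high; origin under its centre

How it is judged (in metres and radians):
On the way, in this order (a step that is already met when the one before it is completed fails the run):
1. the slide was pushed toward the hinges until it met the stop there with more than 1 N (contact force between slide and shelf above 1 N and y of knob_top in the frame of shelf above 0.003 m and value of joint knob below 0.0045 m), for 0.02 s.
2. then it was pushed the other way until it met the other stop with more than 1 N (contact force between slide and shelf above 1 N and y of knob_top in the frame of shelf below -0.003 m and value of joint knob below 0.0045 m), for 0.02 s.
3. then the knob was pressed down and its pin entered the lock slot in the middle of the play (value of joint knob above 0.012 m), for 0.2 s.
At the end, for the whole second after the job is handed in: the knob is down by more than 12 mm of its 14 mm, so its pin stands in the lock slot in the middle of the free play, and the slide is at rest (value of joint knob above 0.012 m and linear speed of slide below 0.01 m/s); the robot touches nothing.
It fails at once if the slide or its pin is forced against the stops or the metal inside with more than 20 N (contact force between slide and shelf above 20 N).
It fails at once if a bystander on the sill or shelf is moved by more than 15 mm (distance of any of coaster, dreidel, screwdriver, menorah, jar, bowl, beaker from where it was at the start of the episode above 0.015 m).
It also fails if it takes over 51 s, if anything falls off the work surface, if the arm or the gripper's body presses on something with over 40 N, if the wrist force passes 120 N, or if a joint passes its speed limit or range.

## Working session

There is one attempt and no reset: what is moved stays moved. The work goes in short steps, Python scripts to look and compute and a tool call to move; the robot and the scene stay as the last step left them, time stands still between calls to the robot, and variables do not carry over. Pictures are saved under pics/ and viewed, at most 10 in all, crops included, and the job is handed in when it is done.

Besides the shell and the picture viewer there is one more tool, called after "Emit:" as name(argument=value, ...), one argument or row to a line, values as JSON. step_arm: Moves the arm, as the interface text tells. Its arguments: {"type":"object","properties":{"deltas":{"type":"array"}},"required":["deltas"]}

```bash
mkdir -p pics
cat > h.py <<'E'
from bench import env
import numpy as np, cv2
def ray(name,u,v):
    c=env.get_calibration(name);K=np.array(c["camera_matrix"]);V=np.array(c["view"])
    d=np.linalg.inv(K)@[u,v,1]; d=np.array([d[0],-d[1],-d[2]])
    R=V[:3,:3]; return -R.T@V[:3,3], R.T@d
def onz(name,u,v,z):
    o,d=ray(name,u,v); return o+d*(z-o[2])/d[2]
def save(name,f):
    im=env.camera(name); cv2.imwrite("pics/"+f,im[:,:,::-1]); return im
def red(im):
    h=cv2.cvtColor(im,cv2.COLOR_RGB2HSV)
    m=(((h[...,0]<6)|(h[...,0]>174))&(h[...,1]>150)&(h[...,2]>70)).astype(np.uint8)
    n,l,s,c=cv2.connectedComponentsWithStats(m)
    return [(s[i].tolist(),c[i].round(1).tolist()) for i in range(1,n) if s[i,4]>40]
E
python3 - <<'E'
from h import *
for n in("scene","top"):
    im=save(n,n+"0.png"); print(n,red(im)); c=env.get_calibration(n); print({k:np.array(v).round(3).tolist() for k,v in c.items() if not isinstance(v,str)})
s=env.observe();print(s["tool_pos"],np.round(s["eef_rot"],3).tolist(),s["ft_force"],s["time_s"],s["gripper_width"])
E
```

```text
scene [([62, 184, 18, 15, 196], [70.2, 191.0]), ([250, 237, 40, 17, 267], [269.8, 243.0])]
{'camera_matrix': [[504.214, 0.0, 320.055], [0.0, 504.214, 243.146], [0.0, 0.0, 1.0]], 'view': [[-0.094, 0.995, 0.015, 24.761], [-0.831, -0.087, 0.55, 397.401], [0.548, 0.04, 0.835, -1696.066], [0.0, 0.0, 0.0, 1.0]]}
top [([343, 233, 8, 8, 57], [346.4, 236.8]), ([355, 261, 32, 9, 245], [370.4, 264.6]), ([583, 285, 21, 21, 345], [593.0, 295.2])]
{'camera_matrix': [[567.24, 0.0, 316.777], [0.0, 567.24, 248.702], [0.0, 0.0, 1.0]], 'view': [[-0.009, -1.0, 0.002, 18.335], [0.989, -0.009, 0.145, -553.014], [-0.145, 0.004, 0.989, -1473.151], [0.0, 0.0, 0.0, 1.0]]}
[ 246.81811101 -600.72515701  230.49285694] [[0.925, 0.38, -0.001], [0.38, -0.925, 0.002], [-0.0, -0.002, -1.0]] [ 0.1093008  -0.37962216  0.17420897] 0.1 85.85940694633534
```

View pics/top0.png

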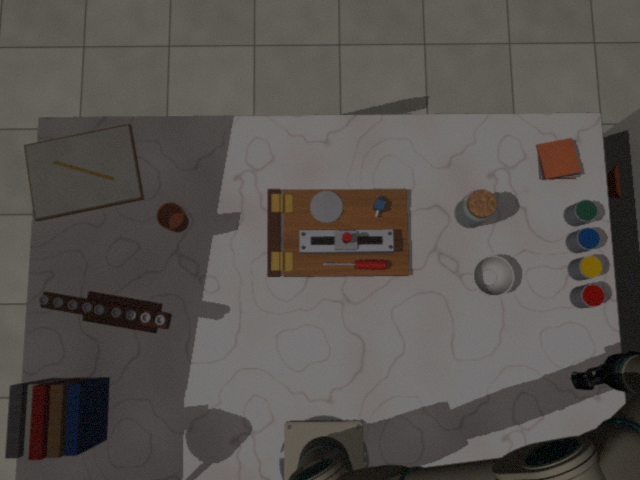

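View pics/scene0.png

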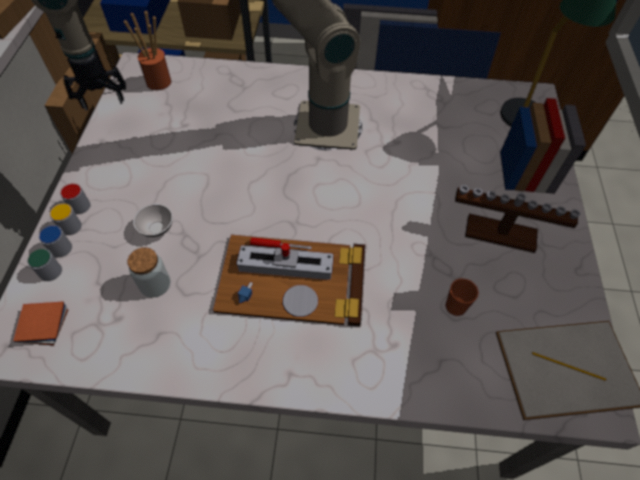

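The top view shows the red knob at (346,237), the housing spanning (299–395, 230–252), the hinges on the left (world +y), and the red screwdriver handle at (370,265). The scene view confirms this, with the knob at about (285,248).

Run:
```python
from h import *
im=cv2.imread("pics/top0.png")[:,:,::-1]
print("knob",onz("top",346.4,236.8,115))
for p in [(268,189),(411,190),(411,276),(267,277)]: print(onz("top",*p,18).round(0))
h=cv2.cvtColor(np.ascontiguousarray(im),cv2.COLOR_RGB2HSV)
sub=h[225:258,290:402]; m=((sub[...,1]<60)&(sub[...,2]>75)).astype(np.uint8)
cs,_=cv2.findContours(m,0,2); c=max(cs,key=cv2.contourArea); r=cv2.minAreaRect(c); b=cv2.boxPoints(r)+[290,225]
print(r,b.tolist()); print(np.array([onz("top",*q,58) for q in b]).round(1))
# right edge of wood line for yaw
w=((h[...,0]<20)&(h[...,1]>110)).astype(np.uint8)
pts=[]
for row in range(196,272,4):
    xs=np.where(w[row,395:430])[0]
    if len(xs): pts.append(onz("top",395+xs.max()+.5,row,18)[:2])
print(np.polyfit(*np.array(pts).T,1), np.mean(pts,0))
s=cv2.imread("pics/scene0.png"); cv2.imwrite("pics/s1.png",cv2.resize(s[215:335,205:375],None,fx=4.5,fy=4.5))
# scene: project knob top estimate
C=env.get_calibration("scene");K=np.array(C["camera_matrix"]);V=np.array(C["view"])
for z in(84,120):
  p=V@np.r_[onz("top",346.4,236.8,115)[:2],z,1]; q=K@[p[0],-p[1],-p[2]]; print(z,q[:2]/q[2])
```

```text
knob [572.12362249 -62.03344431 115.        ]
[724. 146.  18.]
[ 717. -247.   18.]
[ 480. -240.   18.]
[481. 148.  18.]
((56.0, 15.0), (22.0, 94.0), 90.0) [[299.0, 229.0], [393.0, 229.0], [393.0, 251.0], [299.0, 251.0]]
[[ 603.8   60.    58. ]
 [ 601.6 -189.2   58. ]
 [ 542.7 -187.5   58. ]
 [ 544.9   60.3   58. ]]
[-5.54498742e-03 -2.29552532e+02] [ 600.52487502 -232.8824351 ]
84 [285.6962762  253.28564937]
120 [285.09734243 245.75577688]
```

View pics/s1.png

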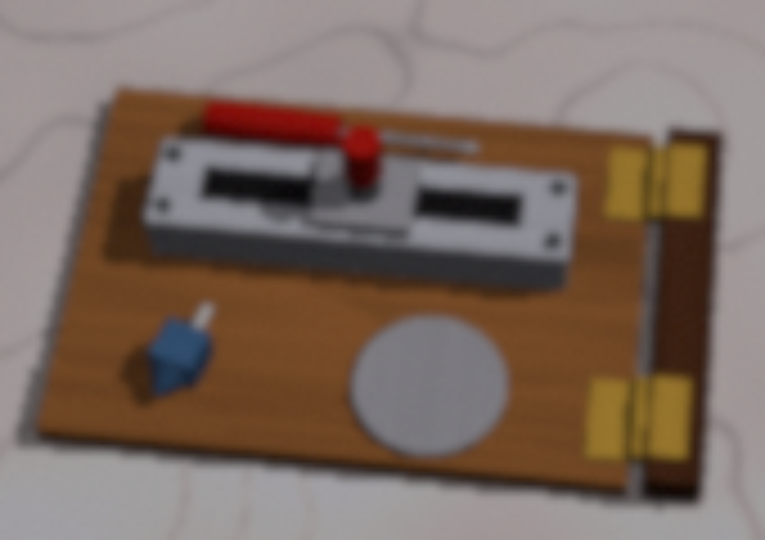

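The zoomed crop puts the knob at scene pixel (285,245), which agrees with the top-view ray. The knob is at about (572,-62), close to mid-housing, and the shelf yaw is about -0.5°. I'll approach with the fingers closing along y.

Emit:
step_arm(
  deltas=[
    {"fingers": 1, "dp": [16, 27, 0], "delta_rot": [0, 0, -2.3]},
    {"fingers": 1, "dp": [16, 27, 0], "delta_rot": [0, 0, -2.3]},
    {"fingers": 1, "dp": [16, 27, 0], "delta_rot": [0, 0, -2.3]},
    {"fingers": 1, "dp": [16, 27, 0], "delta_rot": [0, 0, -2.3]},
    {"fingers": 1, "dp": [16, 27, 0], "delta_rot": [0, 0, -2.3]},
    {"fingers": 1, "dp": [16, 27, 0], "delta_rot": [0, 0, -2.3]},
    {"fingers": 1, "dp": [16, 27, 0], "delta_rot": [0, 0, -2.3]},
    {"fingers": 1, "dp": [16, 27, 0], "delta_rot": [0, 0, -2.3]},
    {"fingers": 1, "dp": [16, 27, 0], "delta_rot": [0, 0, -2.3]},
    {"fingers": 1, "dp": [16, 27, 0], "delta_rot": [0, 0, -2.1]},
  ],
)

```text
time_s: 0.93
tool_pos: [407.4, -329.6, 231.1]
eef_rot: [[1.0, -0.01, -0.0], [-0.01, -1.0, 0.0], [-0.0, -0.0, -1.0]]
ft_force: [1.1, -0.7, -0.4]
gripper_width: 85.5
gripper_force: 0.0
```

Emit:
step_arm(
  deltas=[
    {"fingers": 1, "dp": [16, 27, 0], "delta_rot": [0, 0, 0]},
    {"fingers": 1, "dp": [16, 27, 0], "delta_rot": [0, 0, 0]},
    {"fingers": 1, "dp": [16, 27, 0], "delta_rot": [0, 0, 0]},
    {"fingers": 1, "dp": [16, 27, 0], "delta_rot": [0, 0, 0]},
    {"fingers": 1, "dp": [16, 27, 0], "delta_rot": [0, 0, 0]},
    {"fingers": 1, "dp": [16, 27, 0], "delta_rot": [0, 0, 0]},
    {"fingers": 1, "dp": [16, 27, 0], "delta_rot": [0, 0, 0]},
    {"fingers": 1, "dp": [16, 27, 0], "delta_rot": [0, 0, 0]},
    {"fingers": 1, "dp": [16, 27, 0], "delta_rot": [0, 0, 0]},
    {"fingers": 1, "dp": [5, 26, 0], "delta_rot": [0, 0, 0]},
  ],
)

```text
time_s: 1.77
tool_pos: [558.1, -60.2, 231.0]
eef_rot: [[1.0, -0.007, 0.002], [-0.007, -1.0, 0.0], [0.002, -0.0, -1.0]]
ft_force: [0.6, 0.7, -1.2]
gripper_width: 85.6
gripper_force: 0.0
```

Emit:
step_arm(
  deltas=[
    {"fingers": 1, "dp": [0, 0, 0], "delta_rot": [0, 0, 0]},
    {"fingers": 1, "dp": [0, 0, 0], "delta_rot": [0, 0, 0]},
  ],
)

```text
time_s: 1.93
tool_pos: [556.0, -60.1, 230.8]
eef_rot: [[1.0, -0.004, -0.001], [-0.004, -1.0, 0.001], [-0.001, -0.001, -1.0]]
ft_force: [0.0, -0.4, -0.3]
gripper_width: 85.5
gripper_force: 0.0
```

```bash
cat >> h.py <<'E'
def wray(u,v,s):
    c=env.get_calibration("wrist");K=np.array(c["camera_matrix"]);T=np.array(c["tool_from_camera"])
    a=np.array([(u-K[0,2])/K[0,0],(v-K[1,2])/K[1,1]]);r=np.hypot(*a)
    d=np.array([*(np.sin(r)*a/max(r,1e-9)),np.cos(r)]);d=np.array([d[0],-d[1],-d[2]])
    R=np.array(s["eef_rot"]); return np.array(s["tool_pos"])+R@T[:3,3], R@T[:3,:3]@d
E
python3 - <<'E'
from h import *
s=env.observe(); im=save("wrist","w0.png")
print(s["time_s"],s["tool_pos"],np.round(s["eef_rot"],3).tolist(),s["ft_force"])
for st,c in red(im):
    o,d=wray(*c,s); print(st,c,(o+d*(120-o[2])/d[2]).round(1))
E
```

```text
1.9333 [555.99237432 -60.14057806 230.75408171] [[1.0, -0.004, -0.001], [-0.004, -1.0, 0.001], [-0.001, -0.001, -1.0]] [ 0.02051788 -0.42025684 -0.30480925]
[308, 190, 33, 33, 800] [323.6, 206.5] [572.4 -63.2 120. ]
[348, 238, 87, 24, 1852] [390.3, 250.0] [ 539.8 -112.1  120. ]
```

View pics/w0.png

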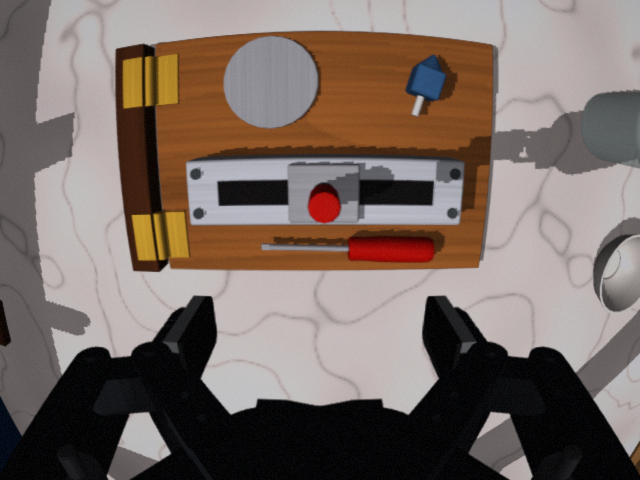

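The wrist view shows the knob at (324,206), which works out to (572.4,-63.2) and agrees with the top view. Next I'll centre over it and descend.

Emit:
step_arm(
  deltas=[
    {"fingers": 1, "dp": [9, -1.5, 0], "delta_rot": [0, 0, 0]},
    {"fingers": 1, "dp": [8, -1, 0], "delta_rot": [0, 0, 0]},
    {"fingers": 1, "dp": [0, 0, -16], "delta_rot": [0, 0, 0]},
    {"fingers": 1, "dp": [0, 0, -20], "delta_rot": [0, 0, 0]},
    {"fingers": 1, "dp": [0, 0, -20], "delta_rot": [0, 0, 0]},
    {"fingers": 1, "dp": [0, 0, -20], "delta_rot": [0, 0, 0]},
    {"fingers": 1, "dp": [0, 0, -20], "delta_rot": [0, 0, 0]},
    {"fingers": 1, "dp": [0, 0, -20], "delta_rot": [0, 0, 0]},
    {"fingers": 1, "dp": [0, 0, -16], "delta_rot": [0, 0, 0]},
    {"fingers": 1, "dp": [0, 0, 0], "delta_rot": [0, 0, 0]},
  ],
)

```text
time_s: 2.82
tool_pos: [571.4, -66.1, 96.2]
eef_rot: [[1.0, -0.01, -0.005], [-0.01, -1.0, -0.0], [-0.005, 0.0, -1.0]]
ft_force: [0.2, -0.6, 0.8]
gripper_width: 85.3
gripper_force: 0.0
```

Emit:
step_arm(
  deltas=[
    {"fingers": 1, "dp": [0, 0, 0], "delta_rot": [0, 0, 0]},
    {"fingers": 1, "dp": [0, 0, 0], "delta_rot": [0, 0, 0]},
  ],
)

```text
time_s: 2.98
tool_pos: [574.0, -65.7, 100.1]
eef_rot: [[1.0, -0.009, 0.002], [-0.009, -1.0, -0.0], [0.002, 0.0, -1.0]]
ft_force: [0.6, -0.1, 0.9]
gripper_width: 85.2
gripper_force: 0.0
```

Run:
```python
from h import *
s=env.observe(); im=save("wrist","w1.png")
print(s["time_s"],s["tool_pos"],np.round(s["eef_rot"],3).tolist(),s["ft_force"])
for st,c in red(im):
    o,d=wray(*c,s); print(st,c,(o+d*(110-o[2])/d[2]).round(1))
```

```text
2.9833 [574.04954949 -65.72813904 100.07775936] [[1.0, -0.009, 0.002], [-0.009, -1.0, -0.0], [0.002, 0.0, -1.0]] [ 0.6042756  -0.14874933  0.86659626]
[284, 303, 59, 50, 2226] [312.8, 327.4] [566.7 -62.9 110. ]
[352, 321, 76, 34, 2229] [388.4, 338.2] [560.3 -95.  110. ]
```

View pics/w1.png

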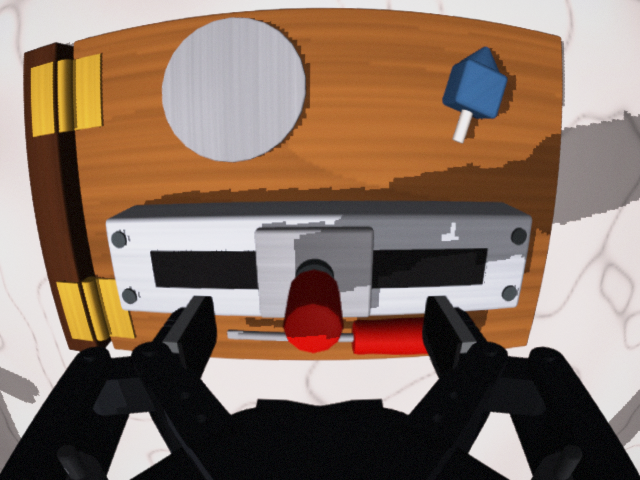

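In the close wrist view the knob is between the pads but about 3 mm toward +y of the finger centre (313 against 320). I'll shift, then close.

Emit:
step_arm(
  deltas=[
    {"fingers": 1, "dp": [-0.5, 3, -1], "delta_rot": [0, 0, 0]},
    {"fingers": 1, "dp": [0, 0, 0], "delta_rot": [0, 0, 0]},
    {"fingers": 0.2, "dp": [0, 0, 0], "delta_rot": [0, 0, 0]},
    {"fingers": -0.1, "dp": [0, 0, 0], "delta_rot": [0, 0, 0]},
    {"fingers": -0.3, "dp": [0, 0, 0], "delta_rot": [0, 0, 0]},
    {"fingers": -0.4, "dp": [0, 0, 0], "delta_rot": [0, 0, 0]},
    {"fingers": -1, "dp": [0, 0, 0], "delta_rot": [0, 0, 0]},
    {"fingers": -1, "dp": [0, 0, 0], "delta_rot": [0, 0, 0]},
    {"fingers": -1, "dp": [0, 0, 0], "delta_rot": [0, 0, 0]},
    {"fingers": -1, "dp": [0, 0, 0], "delta_rot": [0, 0, 0]},
  ],
)

```text
time_s: 3.87
tool_pos: [572.6, -61.9, 98.4]
eef_rot: [[1.0, -0.008, 0.0], [-0.008, -1.0, -0.0], [0.0, 0.0, -1.0]]
ft_force: [0.6, -0.5, 1.8]
gripper_width: 21.9
gripper_force: 58.6
```

Emit:
step_arm(
  deltas=[
    {"fingers": -1, "dp": [0, 0, 0], "delta_rot": [0, 0, 0]},
    {"fingers": -1, "dp": [0, 0, 0], "delta_rot": [0, 0, 0]},
    {"fingers": -1, "dp": [0, 0, 0], "delta_rot": [0, 0, 0]},
    {"fingers": -1, "dp": [0, 0, 0], "delta_rot": [0, 0, 0]},
  ],
)

```text
time_s: 4.2
tool_pos: [572.6, -61.9, 98.4]
eef_rot: [[1.0, -0.008, 0.0], [-0.008, -1.0, -0.0], [0.0, 0.0, -1.0]]
ft_force: [-1.1, -0.0, 1.9]
gripper_width: 22.3
gripper_force: 58.7
```

Emit:
step_arm(
  deltas=[
    {"fingers": -1, "dp": [0, 0, 0], "delta_rot": [0, 0, 0]},
    {"fingers": -1, "dp": [0, 0, 0], "delta_rot": [0, 0, 0]},
  ],
)

```text
time_s: 4.37
tool_pos: [572.6, -61.8, 98.4]
eef_rot: [[1.0, -0.008, 0.0], [-0.008, -1.0, -0.0], [0.0, 0.0, -1.0]]
ft_force: [0.1, -1.4, 1.9]
gripper_width: 21.6
gripper_force: 58.8
```

Emit:
step_arm(
  deltas=[
    {"fingers": -1, "dp": [0, 0.5, 0], "delta_rot": [0, 0, 0]},
    {"fingers": -1, "dp": [0, 0.5, 0], "delta_rot": [0, 0, 0]},
    {"fingers": -1, "dp": [0, 0.5, 0], "delta_rot": [0, 0, 0]},
    {"fingers": -1, "dp": [0, 0.5, 0], "delta_rot": [0, 0, 0]},
  ],
)

```text
time_s: 4.7
tool_pos: [572.6, -59.9, 98.4]
eef_rot: [[1.0, -0.008, 0.0], [-0.008, -1.0, -0.0], [0.0, 0.0, -1.0]]
ft_force: [-0.3, -2.2, 3.8]
gripper_width: 21.7
gripper_force: 58.9
```

Emit:
step_arm(
  deltas=[
    {"fingers": -1, "dp": [0, 0.5, 0], "delta_rot": [0, 0, 0]},
    {"fingers": -1, "dp": [0, 0.5, 0], "delta_rot": [0, 0, 0]},
    {"fingers": -1, "dp": [0, 0.5, 0], "delta_rot": [0, 0, 0]},
    {"fingers": -1, "dp": [0, 0.5, 0], "delta_rot": [0, 0, 0]},
  ],
)

```text
time_s: 5.03
tool_pos: [572.6, -57.7, 98.3]
eef_rot: [[1.0, -0.008, 0.0], [-0.008, -1.0, -0.0], [0.0, 0.0, -1.0]]
ft_force: [-0.1, -1.7, 3.5]
gripper_width: 22.0
gripper_force: 59.0
```

Emit:
step_arm(
  deltas=[
    {"fingers": -1, "dp": [0, 0.5, 0], "delta_rot": [0, 0, 0]},
    {"fingers": -1, "dp": [0, 0.5, 0], "delta_rot": [0, 0, 0]},
    {"fingers": -1, "dp": [0, 0.5, 0], "delta_rot": [0, 0, 0]},
    {"fingers": -1, "dp": [0, 0.5, 0], "delta_rot": [0, 0, 0]},
    {"fingers": -1, "dp": [0, 0.5, 0], "delta_rot": [0, 0, 0]},
  ],
)

```text
time_s: 5.45
tool_pos: [572.6, -55.2, 98.3]
eef_rot: [[1.0, -0.008, 0.0], [-0.008, -1.0, -0.0], [0.0, 0.0, -1.0]]
ft_force: [0.4, -0.6, 3.1]
gripper_width: 22.3
gripper_force: 59.0
```

Emit:
step_arm(
  deltas=[
    {"fingers": -1, "dp": [0, 0.5, 0], "delta_rot": [0, 0, 0]},
    {"fingers": -1, "dp": [0, 0.5, 0], "delta_rot": [0, 0, 0]},
    {"fingers": -1, "dp": [0, 0.5, 0], "delta_rot": [0, 0, 0]},
    {"fingers": -1, "dp": [0, 0.5, 0], "delta_rot": [0, 0, 0]},
    {"fingers": -1, "dp": [0, 0.5, 0], "delta_rot": [0, 0, 0]},
  ],
)

```text
time_s: 5.87
tool_pos: [572.6, -52.7, 98.3]
eef_rot: [[1.0, -0.008, 0.0], [-0.008, -1.0, 0.0], [0.0, -0.0, -1.0]]
ft_force: [-0.0, -1.2, 2.9]
gripper_width: 22.0
gripper_force: 59.0
```

Emit:
step_arm(
  deltas=[
    {"fingers": -1, "dp": [0, 0.5, 0], "delta_rot": [0, 0, 0]},
    {"fingers": -1, "dp": [0, 0.5, 0], "delta_rot": [0, 0, 0]},
    {"fingers": -1, "dp": [0, 0.5, 0], "delta_rot": [0, 0, 0]},
    {"fingers": -1, "dp": [0, 0.5, 0], "delta_rot": [0, 0, 0]},
    {"fingers": -1, "dp": [0, 0.5, 0], "delta_rot": [0, 0, 0]},
  ],
)

```text
time_s: 6.28
tool_pos: [572.6, -50.2, 98.3]
eef_rot: [[1.0, -0.008, 0.0], [-0.008, -1.0, -0.0], [0.0, 0.0, -1.0]]
ft_force: [-1.0, -0.9, 3.2]
gripper_width: 22.0
gripper_force: 59.0
```

Emit:
step_arm(
  deltas=[
    {"fingers": -1, "dp": [0, 0.5, 0], "delta_rot": [0, 0, 0]},
    {"fingers": -1, "dp": [0, 0.5, 0], "delta_rot": [0, 0, 0]},
    {"fingers": -1, "dp": [0, 0.5, 0], "delta_rot": [0, 0, 0]},
    {"fingers": -1, "dp": [0, 0.5, 0], "delta_rot": [0, 0, 0]},
    {"fingers": -1, "dp": [0, 0.5, 0], "delta_rot": [0, 0, 0]},
  ],
)

```text
time_s: 6.7
tool_pos: [572.6, -47.7, 98.3]
eef_rot: [[1.0, -0.008, 0.0], [-0.008, -1.0, 0.0], [0.0, -0.0, -1.0]]
ft_force: [0.5, -1.0, 3.7]
gripper_width: 21.7
gripper_force: 59.0
```

Emit:
step_arm(
  deltas=[
    {"fingers": -1, "dp": [0, 0.5, 0], "delta_rot": [0, 0, 0]},
    {"fingers": -1, "dp": [0, 0.5, 0], "delta_rot": [0, 0, 0]},
    {"fingers": -1, "dp": [0, 0.5, 0], "delta_rot": [0, 0, 0]},
    {"fingers": -1, "dp": [0, 0.5, 0], "delta_rot": [0, 0, 0]},
    {"fingers": -1, "dp": [0, 0.5, 0], "delta_rot": [0, 0, 0]},
  ],
)

```text
time_s: 7.12
tool_pos: [572.6, -45.2, 98.3]
eef_rot: [[1.0, -0.008, 0.0], [-0.008, -1.0, -0.0], [0.0, 0.0, -1.0]]
ft_force: [1.0, -0.8, 3.0]
gripper_width: 22.0
gripper_force: 59.0
```

Emit:
step_arm(
  deltas=[
    {"fingers": -1, "dp": [0, 0.5, 0], "delta_rot": [0, 0, 0]},
    {"fingers": -1, "dp": [0, 0.5, 0], "delta_rot": [0, 0, 0]},
    {"fingers": -1, "dp": [0, 0.5, 0], "delta_rot": [0, 0, 0]},
    {"fingers": -1, "dp": [0, 0.5, 0], "delta_rot": [0, 0, 0]},
    {"fingers": -1, "dp": [0, 0.5, 0], "delta_rot": [0, 0, 0]},
  ],
)

```text
time_s: 7.53
tool_pos: [572.6, -42.7, 98.3]
eef_rot: [[1.0, -0.008, 0.0], [-0.008, -1.0, -0.0], [0.0, 0.0, -1.0]]
ft_force: [0.2, -1.1, 3.3]
gripper_width: 21.8
gripper_force: 59.0
```

Emit:
step_arm(
  deltas=[
    {"fingers": -1, "dp": [0, 0.5, 0], "delta_rot": [0, 0, 0]},
    {"fingers": -1, "dp": [0, 0.5, 0], "delta_rot": [0, 0, 0]},
    {"fingers": -1, "dp": [0, 0.5, 0], "delta_rot": [0, 0, 0]},
    {"fingers": -1, "dp": [0, 0.5, 0], "delta_rot": [0, 0, 0]},
    {"fingers": -1, "dp": [0, 0.5, 0], "delta_rot": [0, 0, 0]},
  ],
)

```text
time_s: 7.95
tool_pos: [572.6, -40.2, 98.3]
eef_rot: [[1.0, -0.008, 0.0], [-0.008, -1.0, -0.0], [0.0, 0.0, -1.0]]
ft_force: [0.7, -0.6, 3.5]
gripper_width: 21.6
gripper_force: 59.0
```

Emit:
step_arm(
  deltas=[
    {"fingers": -1, "dp": [0, 0.5, 0], "delta_rot": [0, 0, 0]},
    {"fingers": -1, "dp": [0, 0.5, 0], "delta_rot": [0, 0, 0]},
    {"fingers": -1, "dp": [0, 0.5, 0], "delta_rot": [0, 0, 0]},
    {"fingers": -1, "dp": [0, 0.5, 0], "delta_rot": [0, 0, 0]},
    {"fingers": -1, "dp": [0, 0.5, 0], "delta_rot": [0, 0, 0]},
  ],
)

```text
time_s: 8.37
tool_pos: [572.5, -37.7, 98.3]
eef_rot: [[1.0, -0.008, 0.0], [-0.008, -1.0, -0.0], [0.0, 0.0, -1.0]]
ft_force: [1.1, -1.2, 4.6]
gripper_width: 22.0
gripper_force: 59.0
```

Emit:
step_arm(
  deltas=[
    {"fingers": -1, "dp": [0, 0.5, 0], "delta_rot": [0, 0, 0]},
    {"fingers": -1, "dp": [0, 0.5, 0], "delta_rot": [0, 0, 0]},
    {"fingers": -1, "dp": [0, 0.5, 0], "delta_rot": [0, 0, 0]},
    {"fingers": -1, "dp": [0, 0.5, 0], "delta_rot": [0, 0, 0]},
    {"fingers": -1, "dp": [0, 0.5, 0], "delta_rot": [0, 0, 0]},
  ],
)

```text
time_s: 8.78
tool_pos: [572.6, -36.1, 98.3]
eef_rot: [[1.0, -0.009, 0.0], [-0.009, -1.0, -0.001], [0.0, 0.001, -1.0]]
ft_force: [0.9, -4.2, 2.7]
gripper_width: 22.0
gripper_force: 59.1
```

Emit:
step_arm(
  deltas=[
    {"fingers": -1, "dp": [0, 0.3, 0], "delta_rot": [0, 0, 0]},
    {"fingers": -1, "dp": [0, 0, 0], "delta_rot": [0, 0, 0]},
    {"fingers": -1, "dp": [0, 0, 0], "delta_rot": [0, 0, 0]},
  ],
)

```text
time_s: 9.03
tool_pos: [572.6, -36.0, 98.3]
eef_rot: [[1.0, -0.009, 0.0], [-0.009, -1.0, -0.001], [0.0, 0.001, -1.0]]
ft_force: [0.2, -4.7, 1.8]
gripper_width: 21.7
gripper_force: 59.1
```

The hinge-side stop is at tool y ≈ -36.0, held at 4.7 N. The play is at least 32 mm, so I can cover the first 29 mm quickly.

Emit:
step_arm(
  deltas=[
    {"fingers": -1, "dp": [0, -2, 0], "delta_rot": [0, 0, 0]},
    {"fingers": -1, "dp": [0, -3, 0], "delta_rot": [0, 0, 0]},
    {"fingers": -1, "dp": [0, -4, 0], "delta_rot": [0, 0, 0]},
    {"fingers": -1, "dp": [0, -4, 0], "delta_rot": [0, 0, 0]},
    {"fingers": -1, "dp": [0, -4, 0], "delta_rot": [0, 0, 0]},
    {"fingers": -1, "dp": [0, -4, 0], "delta_rot": [0, 0, 0]},
    {"fingers": -1, "dp": [0, -4, 0], "delta_rot": [0, 0, 0]},
    {"fingers": -1, "dp": [0, -3, 0], "delta_rot": [0, 0, 0]},
    {"fingers": -1, "dp": [0, -1, 0], "delta_rot": [0, 0, 0]},
    {"fingers": -1, "dp": [0, 0, 0], "delta_rot": [0, 0, 0]},
  ],
)

```text
time_s: 9.87
tool_pos: [572.5, -64.8, 98.3]
eef_rot: [[1.0, -0.009, 0.0], [-0.009, -1.0, -0.001], [0.0, 0.001, -1.0]]
ft_force: [1.1, -0.7, 2.9]
gripper_width: 21.8
gripper_force: 59.0
```

Emit:
step_arm(
  deltas=[
    {"fingers": -1, "dp": [0, -0.5, 0], "delta_rot": [0, 0, 0]},
    {"fingers": -1, "dp": [0, -0.5, 0], "delta_rot": [0, 0, 0]},
  ],
)

```text
time_s: 10.03
tool_pos: [572.5, -64.9, 98.3]
eef_rot: [[1.0, -0.008, -0.0], [-0.008, -1.0, 0.0], [-0.0, -0.0, -1.0]]
ft_force: [0.7, 0.8, 1.2]
gripper_width: 22.1
gripper_force: 58.9
```

Emit:
step_arm(
  deltas=[
    {"fingers": -1, "dp": [0, -0.5, 0], "delta_rot": [0, 0, 0]},
    {"fingers": -1, "dp": [0, -0.5, 0], "delta_rot": [0, 0, 0]},
    {"fingers": -1, "dp": [0, -0.5, 0], "delta_rot": [0, 0, 0]},
    {"fingers": -1, "dp": [0, -0.5, 0], "delta_rot": [0, 0, 0]},
    {"fingers": -1, "dp": [0, -0.5, 0], "delta_rot": [0, 0, 0]},
  ],
)

```text
time_s: 10.45
tool_pos: [572.5, -67.3, 98.3]
eef_rot: [[1.0, -0.008, -0.0], [-0.008, -1.0, 0.0], [-0.0, -0.0, -1.0]]
ft_force: [0.5, 2.2, 3.0]
gripper_width: 21.5
gripper_force: 59.0
```

Emit:
step_arm(
  deltas=[
    {"fingers": -1, "dp": [0, -0.5, 0], "delta_rot": [0, 0, 0]},
    {"fingers": -1, "dp": [0, -0.5, 0], "delta_rot": [0, 0, 0]},
    {"fingers": -1, "dp": [0, -0.5, 0], "delta_rot": [0, 0, 0]},
    {"fingers": -1, "dp": [0, -0.5, 0], "delta_rot": [0, 0, 0]},
    {"fingers": -1, "dp": [0, -0.5, 0], "delta_rot": [0, 0, 0]},
  ],
)

```text
time_s: 10.87
tool_pos: [572.5, -70.0, 98.3]
eef_rot: [[1.0, -0.008, -0.0], [-0.008, -1.0, -0.0], [-0.0, 0.0, -1.0]]
ft_force: [1.4, 1.0, 2.3]
gripper_width: 21.9
gripper_force: 59.0
```

Emit:
step_arm(
  deltas=[
    {"fingers": -1, "dp": [0, -0.5, 0], "delta_rot": [0, 0, 0]},
    {"fingers": -1, "dp": [0, -0.5, 0], "delta_rot": [0, 0, 0]},
    {"fingers": -1, "dp": [0, -0.5, 0], "delta_rot": [0, 0, 0]},
    {"fingers": -1, "dp": [0, -0.5, 0], "delta_rot": [0, 0, 0]},
    {"fingers": -1, "dp": [0, -0.5, 0], "delta_rot": [0, 0, 0]},
  ],
)

```text
time_s: 11.28
tool_pos: [572.5, -72.5, 98.3]
eef_rot: [[1.0, -0.008, -0.0], [-0.008, -1.0, 0.0], [-0.0, -0.0, -1.0]]
ft_force: [1.2, 2.1, 0.7]
gripper_width: 21.9
gripper_force: 59.0
```

Emit:
step_arm(
  deltas=[
    {"fingers": -1, "dp": [0, -0.5, 0], "delta_rot": [0, 0, 0]},
    {"fingers": -1, "dp": [0, -0.5, 0], "delta_rot": [0, 0, 0]},
    {"fingers": -1, "dp": [0, -0.5, 0], "delta_rot": [0, 0, 0]},
    {"fingers": -1, "dp": [0, -0.5, 0], "delta_rot": [0, 0, 0]},
    {"fingers": -1, "dp": [0, -0.5, 0], "delta_rot": [0, 0, 0]},
  ],
)

```text
time_s: 11.7
tool_pos: [572.5, -74.2, 98.3]
eef_rot: [[1.0, -0.008, -0.0], [-0.008, -1.0, 0.001], [-0.0, -0.001, -1.0]]
ft_force: [0.6, 4.1, 2.4]
gripper_width: 21.7
gripper_force: 59.0
```

Emit:
step_arm(
  deltas=[
    {"fingers": -1, "dp": [0, -0.4, 0], "delta_rot": [0, 0, 0]},
    {"fingers": -1, "dp": [0, 0, 0], "delta_rot": [0, 0, 0]},
    {"fingers": -1, "dp": [0, 0, 0], "delta_rot": [0, 0, 0]},
  ],
)

```text
time_s: 11.95
tool_pos: [572.5, -74.4, 98.3]
eef_rot: [[1.0, -0.008, -0.0], [-0.008, -1.0, 0.001], [-0.0, -0.001, -1.0]]
ft_force: [1.8, 5.7, 2.0]
gripper_width: 22.0
gripper_force: 59.1
```

The other stop is at -74.4 (5.7 N). That makes the play 38.4 mm, within the given range, with its middle at -55.2.

Emit:
step_arm(
  deltas=[
    {"fingers": -1, "dp": [0, 2, 0], "delta_rot": [0, 0, 0]},
    {"fingers": -1, "dp": [0, 3, 0], "delta_rot": [0, 0, 0]},
    {"fingers": -1, "dp": [0, 4, 0], "delta_rot": [0, 0, 0]},
    {"fingers": -1, "dp": [0, 4, 0], "delta_rot": [0, 0, 0]},
    {"fingers": -1, "dp": [0, 4, 0], "delta_rot": [0, 0, 0]},
    {"fingers": -1, "dp": [0, 2, 0], "delta_rot": [0, 0, 0]},
    {"fingers": -1, "dp": [0, 1, 0], "delta_rot": [0, 0, 0]},
    {"fingers": -1, "dp": [0, 0, 0], "delta_rot": [0, 0, 0]},
    {"fingers": -1, "dp": [0, 0, 0], "delta_rot": [0, 0, 0]},
    {"fingers": -1, "dp": [0, 0, 0], "delta_rot": [0, 0, 0]},
  ],
)

```text
time_s: 12.78
tool_pos: [572.5, -54.9, 98.3]
eef_rot: [[1.0, -0.008, -0.0], [-0.008, -1.0, 0.001], [-0.0, -0.001, -1.0]]
ft_force: [0.6, 0.3, -0.3]
gripper_width: 22.0
gripper_force: 58.9
```

Now I'll press in small steps, checking the force as I pass 5 mm.

Emit:
step_arm(
  deltas=[
    {"fingers": -1, "dp": [0, -0.3, 0], "delta_rot": [0, 0, 0]},
    {"fingers": -1, "dp": [0, 0, -0.7], "delta_rot": [0, 0, 0]},
    {"fingers": -1, "dp": [0, 0, -0.7], "delta_rot": [0, 0, 0]},
    {"fingers": -1, "dp": [0, 0, -0.7], "delta_rot": [0, 0, 0]},
    {"fingers": -1, "dp": [0, 0, -0.7], "delta_rot": [0, 0, 0]},
    {"fingers": -1, "dp": [0, 0, -0.7], "delta_rot": [0, 0, 0]},
    {"fingers": -1, "dp": [0, 0, -0.5], "delta_rot": [0, 0, 0]},
  ],
)

```text
time_s: 13.37
tool_pos: [572.5, -55.6, 94.3]
eef_rot: [[1.0, -0.008, 0.0], [-0.008, -1.0, 0.0], [0.0, -0.0, -1.0]]
ft_force: [0.0, 0.8, 4.1]
gripper_width: 22.2
gripper_force: 59.2
```

Emit:
step_arm(
  deltas=[
    {"fingers": -1, "dp": [0, 0.3, -0.5], "delta_rot": [0, 0, 0]},
    {"fingers": -1, "dp": [0, 0, -0.5], "delta_rot": [0, 0, 0]},
    {"fingers": -1, "dp": [0, 0, -0.5], "delta_rot": [0, 0, 0]},
    {"fingers": -1, "dp": [0, 0, -0.5], "delta_rot": [0, 0, 0]},
  ],
)

```text
time_s: 13.7
tool_pos: [572.6, -55.5, 92.3]
eef_rot: [[1.0, -0.008, 0.0], [-0.008, -1.0, -0.0], [0.0, 0.0, -1.0]]
ft_force: [0.4, -0.1, 3.3]
gripper_width: 21.9
gripper_force: 59.2
```

Emit:
step_arm(
  deltas=[
    {"fingers": -1, "dp": [0, 0.2, -0.5], "delta_rot": [0, 0, 0]},
    {"fingers": -1, "dp": [0, 0, -0.5], "delta_rot": [0, 0, 0]},
    {"fingers": -1, "dp": [0, 0, -0.5], "delta_rot": [0, 0, 0]},
    {"fingers": -1, "dp": [0, 0, -0.5], "delta_rot": [0, 0, 0]},
  ],
)

```text
time_s: 14.03
tool_pos: [572.6, -55.5, 90.3]
eef_rot: [[1.0, -0.008, 0.0], [-0.008, -1.0, -0.0], [0.0, 0.0, -1.0]]
ft_force: [0.1, -1.1, 3.7]
gripper_width: 21.6
gripper_force: 59.2
```

At 8 mm down the force is only friction, so the pin is in the slot. Pressing on.

Emit:
step_arm(
  deltas=[
    {"fingers": -1, "dp": [0, 0, -0.5], "delta_rot": [0, 0, 0]},
    {"fingers": -1, "dp": [0, 0, -0.5], "delta_rot": [0, 0, 0]},
    {"fingers": -1, "dp": [0, 0, -0.5], "delta_rot": [0, 0, 0]},
    {"fingers": -1, "dp": [0, 0, -0.5], "delta_rot": [0, 0, 0]},
    {"fingers": -1, "dp": [0, 0, -0.5], "delta_rot": [0, 0, 0]},
    {"fingers": -1, "dp": [0, 0, -0.5], "delta_rot": [0, 0, 0]},
    {"fingers": -1, "dp": [0, 0, -0.5], "delta_rot": [0, 0, 0]},
    {"fingers": -1, "dp": [0, 0, -0.5], "delta_rot": [0, 0, 0]},
    {"fingers": -1, "dp": [0, 0, -0.5], "delta_rot": [0, 0, 0]},
  ],
)

```text
time_s: 14.78
tool_pos: [572.5, -55.2, 85.7]
eef_rot: [[1.0, -0.008, 0.0], [-0.008, -1.0, -0.0], [0.0, 0.0, -1.0]]
ft_force: [0.6, -1.5, 2.6]
gripper_width: 21.6
gripper_force: 59.2
```

Emit:
step_arm(
  deltas=[
    {"fingers": -1, "dp": [0, 0, -0.4], "delta_rot": [0, 0, 0]},
    {"fingers": -1, "dp": [0, 0, -0.4], "delta_rot": [0, 0, 0]},
    {"fingers": -1, "dp": [0, 0, -0.4], "delta_rot": [0, 0, 0]},
    {"fingers": -1, "dp": [0, 0, -0.4], "delta_rot": [0, 0, 0]},
    {"fingers": -1, "dp": [0, 0, 0], "delta_rot": [0, 0, 0]},
  ],
)

```text
time_s: 15.2
tool_pos: [572.6, -55.1, 84.6]
eef_rot: [[1.0, -0.008, 0.0], [-0.008, -1.0, 0.0], [0.0, -0.0, -1.0]]
ft_force: [-0.9, -0.9, 6.3]
gripper_width: 22.0
gripper_force: 59.6
```

The knob has bottomed at about 13.8 mm, with the force rising to 6.3 N. Now I'll release it and retreat.

Emit:
step_arm(
  deltas=[
    {"fingers": 1, "dp": [0, 0, 0], "delta_rot": [0, 0, 0]},
    {"fingers": 1, "dp": [0, 0, 0], "delta_rot": [0, 0, 0]},
    {"fingers": 1, "dp": [0, 0, 0], "delta_rot": [0, 0, 0]},
    {"fingers": 1, "dp": [0, 0, 0], "delta_rot": [0, 0, 0]},
    {"fingers": 1, "dp": [0, 0, 0], "delta_rot": [0, 0, 0]},
    {"fingers": 1, "dp": [0, 0, 0], "delta_rot": [0, 0, 0]},
    {"fingers": 1, "dp": [0, 0, 0], "delta_rot": [0, 0, 0]},
    {"fingers": 1, "dp": [0, 0, 0], "delta_rot": [0, 0, 0]},
  ],
)

```text
time_s: 15.87
tool_pos: [572.5, -55.1, 84.2]
eef_rot: [[1.0, -0.008, -0.0], [-0.008, -1.0, 0.0], [-0.0, -0.0, -1.0]]
ft_force: [-0.2, 0.0, 1.2]
gripper_width: 85.5
gripper_force: 0.0
```

Emit:
step_arm(
  deltas=[
    {"fingers": 1, "dp": [0, 0, 10], "delta_rot": [0, 0, 0]},
    {"fingers": 1, "dp": [0, 0, 20], "delta_rot": [0, 0, 0]},
    {"fingers": 1, "dp": [0, 0, 20], "delta_rot": [0, 0, 0]},
    {"fingers": 1, "dp": [0, 0, 20], "delta_rot": [0, 0, 0]},
    {"fingers": 1, "dp": [0, 0, 20], "delta_rot": [0, 0, 0]},
    {"fingers": 1, "dp": [0, 0, 20], "delta_rot": [0, 0, 0]},
    {"fingers": 1, "dp": [-17, 0, 20], "delta_rot": [0, 0, 0]},
    {"fingers": 1, "dp": [0, 0, 15], "delta_rot": [0, 0, 0]},
    {"fingers": 1, "dp": [0, 0, 0], "delta_rot": [0, 0, 0]},
    {"fingers": 1, "dp": [0, 0, 0], "delta_rot": [0, 0, 0]},
  ],
)

```text
time_s: 16.7
tool_pos: [556.2, -55.2, 230.6]
eef_rot: [[1.0, -0.008, 0.003], [-0.008, -1.0, -0.0], [0.003, 0.0, -1.0]]
ft_force: [-0.2, 0.2, -1.1]
gripper_width: 85.8
gripper_force: 0.0
```

Run:
```python
from h import *
s=env.observe(); im=save("wrist","w2.png")
print(s["tool_pos"])
for st,c in red(im):
    o,d=wray(*c,s); print(st,c,[(o+d*(z-o[2])/d[2]).round(1) for z in(120,106)])
```

```text
[556.19954621 -55.20306645 230.57487034]
[304, 189, 31, 30, 726] [318.7, 203.3] [array([575.4, -55. , 120. ]), array([572.4, -55. , 106. ])]
[353, 239, 86, 24, 1855] [395.1, 250.8] [array([ 539.6, -110.8,  120. ]), array([ 534.7, -113.9,  106. ])]
```

View pics/w2.png

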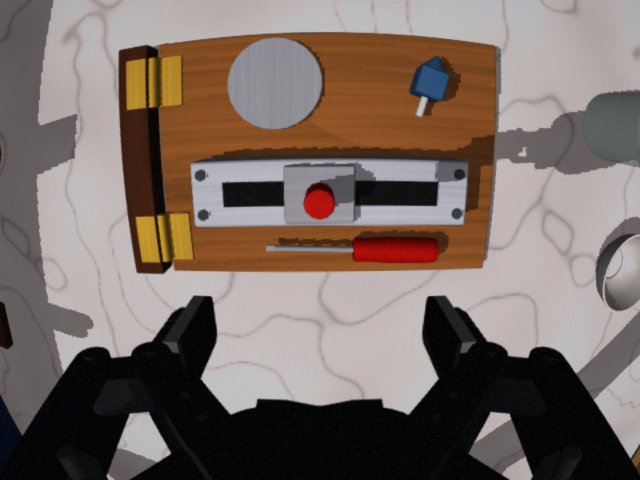

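The knob, at (319,203), appears smaller than before (31 px against 33 px), so it is down. It sits at y = -55, and the ray onto z = 106 gives the right x. The bystanders haven't moved and the gripper is clear.

```bash
python3 -c "
from bench import env; print(env.job_done())"
```

```text
the job is handed in; nothing more can be done
None
```

I felt both stops gently, set the slide in the middle of its 38.4 mm play, pressed the knob about 14 mm down so its pin is in the lock slot, and let go; the job is handed in, but no verdict came back.

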